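Lay out the bench mat for a dial job

TASK

Lay out the teal bench mat for a dial job, round the watch and the lime lid that already stand on it in the near row of printed circles. Lay the gold dial disc flat in the middle of the top of the lime lid, stand the black loupe on its wide rim in the circle between the watch and the lid, lay the steel case ring flat in the circle directly behind the watch (on the side away from you), and stand the oil bottle from the near right of the bench (not the one by the glass at the back) in the circle directly behind the lid. Each thing belongs in the middle of its circle; do not shift the watch or the lid from their places, do not knock the bottle over, and let go of everything.

Things in the scene. Friction and masses are not known exactly. Their poses are not given: they have to be found in the camera images.
- mat: Flat teal mat, fixed to the bench, 190 (x) x 260 (y) x 2.6 mm; origin at the centre of its underside, x away from the robot, y to the left, turned by up to 0.2 rad. It bears six thin pale printed circles (70 mm across, not raised) in two rows of three: near row at x = -45 mm, far row at x = +45 mm, each with circles at y = +80, 0 and -80 mm in the mat's frame. The middle circle of the far row stays empty.
- watch: Loose steel watch case with a black dial, 52 x 48 x 18 mm, lying dial up in the left or right end circle of the near row; origin at the centre of its underside. It stays where it is.
- lid: Loose lime-green plastic jar lid, 69 mm in diameter, 16 mm high, closed flat side up, in the other end circle of the near row; origin at the centre of its underside, z up. It stays where it is.
- disc_center (a point): Centre of the loose gold (brass) dial disc, 31 mm in diameter, 10 mm thick, with dark hour marks on its upper face; lies flat on the bench to the right of the mat; z up. The solid rim is 9 mm high.
- loupe_center (a point): Centre (half-way up) of the loose black eye loupe, 35 mm in diameter at its foot, narrower at the top, 34 mm high, standing on its wide rim on the bench to the right of the mat; z up.
- ring_center (a point): Centre (half-way up) of the loose plain steel case ring, 43 mm in outer diameter, 14 mm high, open in the middle; lies flat on the bench to the right of the mat; grip it across its outside; z up.
- bottle_center (a point): Point on the axis of the loose oil bottle, 45 mm above its foot: cream plastic bottle, body 30 mm in diameter up to 60 mm, then a thin white dropper tip to 95 mm that is not to be gripped; stands upright on the bench to the right of the mat (a like bottle beside the glass at the back is fixed clutter); z up. Grip the body high, with room for the tip between the fingers.
Not all that is in view belongs to the job. Leave any orange or purple look-alike of the part that bears ring_center alone.

How it is judged:
By the outcome, as a careful person would: the job done as asked, in the order asked, and still so for the second after the job is handed in, with the robot touching nothing.
It also fails if it takes over 102 s, if anything falls off the work surface, if the arm or the gripper's body presses on something with over 40 N, if the wrist force passes 120 N, or if a joint passes its speed limit or range.

ROBOT

A 6-joint arm with a two-finger parallel gripper is mounted at the origin on a cart in front of the work surface, level with it; the furniture and walls round the work are solid. World frame = base frame: x ahead of the robot, y to its left, z up, the work surface at z = 0. Lengths are in mm, angles in rad, forces in N, time in s.
With the tool pointing down it reaches from about 350 to 725 mm from the base axis. Payload 6 kg.
Tool frame: the origin (TCP) lies midway between the tips of the shut fingers; the grasp point (between the pads) lies 19 mm behind it; y points along the fingers, x is the direction in which the jaws open and shut, and the axes are right-handed (so a half turn about y gives the same grasp; the last joint's range is limited). The gripper opens to 85 mm and grips with 20 to 120 N. Pads are 22 mm wide; open, the fingers measure 114 mm over their backs; the gripper's body (76 mm by 85 mm) begins 54 mm behind the grasp point. The pads swing forward as they close: fully open they stand 13 mm farther back than shut.
Start: joints at [-1.004, 0.04, 0.085, 0, -1.615, -0.334], TCP at [138.433, -583.789, 231.261] pointing down, gripper open.
Joint ranges: [-2.56, 2.56], [-1.29, 2.01], [-1.08, 1.49], [-3.29, 1.98], [-2.81, -0.18], [-2.99, 2.99]. Speed limits (rad/s): [2.57, 2.57, 3.01, 3.14, 3.14, 3.14].

INTERFACE

Orientations are given as a rotation vector (axis times angle).
In Python, from bench import manip gives the robot as it stands.
- The arm moves only by the tool arm_command, never from a script. Its arguments are lists of equal length, an entry for each row: "offset": the shift along the tool's x, y, z scaled (see below), a list of three; "dr": the turn, a rotation vector about the tool's x, y, z scaled (see below), a list of three; "jaw": the gripper command: -1 is fully open, 1 is shut, values between are in proportion. In form: {"offset": [[x, y, z], ...], "dr": [[ax, ay, az], ...], "jaw": [jaw, ...]}. A call has 1 to 8 rows; each row shifts and turns the commanded pose from where the row before left it, along the tool's axes as they then stand; what a row does not reach is not made up. The controller multiplies each number of a shift by 80 cm and each number of a turn by 180 degrees. A row lasts 1/8 s, in which the tool goes at most 62.5 mm and 10.7 degrees, less where a joint would pass 70% of its speed; a pose out of reach is approached as far as the arm can. A call with a number of a shift or a turn outside -1 to 1 is refused whole. A call with a gripper value outside its range is refused whole. The fingers move at their own pace and stop on an object; the grip force is fixed at half the most. Time passes only in rows, so rows that do not move let the fingers close. It gives the time, the measured TCP pose, the force and the opening at its end, in the units of the state.
- manip.read_state(): the state, without advancing time (a new reading comes with each control period).
- manip.read_camera(name): name is "scene" or "side" or "wrist"; returns a dict with "color" (480x640x3 uint8, red, green, blue), "depth" (480x640 float32, mm along the optical axis (not along the pixel's ray), 0 where there is no reading), "fx", "fy", "cx", "cy" (pixels), "k1" (the pictures are not rectified: a ray, as slopes to the right and down, at radius r is drawn at 1 + k1 r^2 times it, then the intrinsics apply), "xyz" and "attitude" of the camera in the world. Camera axes: x right, y up, looking along -z (the intrinsics and any distortion apply to the point x, -y, -z); pixel columns grow to the right and rows downward; lengths in mm; the calibration is good to about 2 mm. A picture is of the moment at which its call begins.
- manip.sign_off(): hands the job in, once; it reports no verdict.
The state is a dict: "t": time; "qpos": joint angles; "joint_vel": joint speeds; "tau": joint torques, N m; "tcp_pos": TCP position; "tool_rot": TCP orientation; "ft_force": force on the tool from outside, world axes, zero at the start; "torque": the same for the moment, N m; "opening": finger opening in mm.
Only numpy, scipy, OpenCV 4.12 (cv2) and the standard library are available. Lean on these libraries where they do the work, as an engineer would, in place of code of your own. Each camera call takes 0.05 s, during which the arm holds its last target. There are 200 camera calls.

## Working session

There is one attempt and no reset: what is moved stays moved. The work goes in short steps, Python scripts to look and compute and a tool call to move; the robot and the scene stay as the last step left them, time stands still between calls to the robot, and variables do not carry over. Pictures are saved under pics/ and viewed, about 12 in all and at most 16, crops included, and the job is handed in when it is done.

Besides the shell and the picture viewer there is one more tool, called after "Emit:" by a JSON object that holds its "name" and its "arguments". arm_command: Moves the arm, as the interface text tells. Shifts and turns lie within -1 to 1; 1 stands for 80 cm of shift or 180 degrees of turn. Its arguments: {"type":"object","properties":{"offset":{"type":"array","items":{"type":"array","items":{"type":"number"}}},"dr":{"type":"array","items":{"type":"array","items":{"type":"number"}}},"jaw":{"type":"array","items":{"type":"number"}}},"required":["offset","dr","jaw"]}

```bash
ls; mkdir -p pics; cat > h.py <<'E'
import numpy as np, cv2
from scipy.spatial.transform import Rotation as R
from bench import manip
def cam(n):
    c=manip.read_camera(n); return c
def save(c,name,crop=None,s=1):
    im=c["color"][:,:,::-1]
    if crop: u0,u1,v0,v1=crop; im=im[v0:v1,u0:u1]
    cv2.imwrite("pics/"+name,cv2.resize(im,None,fx=s,fy=s,interpolation=cv2.INTER_CUBIC))
def Rc(c): 
    a=np.array(c["attitude"],float); return a if a.shape==(3,3) else (R.from_rotvec(a).as_matrix() if a.size==3 else R.from_quat(a).as_matrix())
def rays(c,uv):
    uv=np.asarray(uv,float).reshape(-1,2)
    d=np.c_[(uv[:,0]-c["cx"])/c["fx"],(uv[:,1]-c["cy"])/c["fy"]]; p=d.copy()
    for _ in range(20): p=d/(1+c["k1"]*(p**2).sum(1,keepdims=True))
    return np.c_[p[:,0],-p[:,1],-np.ones(len(p))]
def onz(c,uv,z):
    r=rays(c,uv)@Rc(c).T; o=np.array(c["xyz"]); return o+r*((z-o[2])/r[:,2])[:,None]
def cloud(c):
    v,u=np.mgrid[0:480,0:640]; r=rays(c,np.c_[u.ravel(),v.ravel()])
    P=(r*c["depth"].reshape(-1,1))@Rc(c).T+np.array(c["xyz"]); P[c["depth"].ravel()==0]=np.nan
    return P.reshape(480,640,3)
E
python3 - <<'E'
from h import *
s=manip.read_state(); print(s)
for n in("scene","side","wrist"):
    c=cam(n); save(c,n+"0.png"); print(n,c["xyz"],c["attitude"],c["fx"],c["k1"])
    np.savez(n+"0.npz",**c)
E
```

```text
pics
{'t': 0.0, 'qpos': array([-1.00428866e+00,  4.08111052e-02,  8.38254406e-02, -4.76771245e-04,
       -1.61551404e+00, -3.33730193e-01]), 'joint_vel': array([ 1.77335443e-05,  7.77400246e-04,  2.57099881e-04,  6.13397434e-05,
        9.80449167e-04, -6.48020179e-04]), 'tau': array([ 5.80730502e-04, -3.68185830e+01,  3.47413909e+01,  6.93217456e+00,
       -5.47068747e-03,  3.56886318e-06]), 'tcp_pos': array([ 138.43453339, -583.47273596,  230.284755  ]), 'tool_rot': array([-1.08842865, -1.37916739,  1.37739235]), 'ft_force': array([0.01253639, 0.25118625, 0.06851777]), 'torque': array([ 0.05652152,  0.0045834 , -0.00697439]), 'opening': 85.22584093317509}
scene [206.75809418 502.96996822 883.52628936] [ 0.2529678  -0.92082168 -2.40703259] 555.0168867969772 -0.14602361728247368
side [ 432.02871337 -974.8924192   671.90796648] [ 0.95321109 -0.08534159 -0.1615496 ] 507.4041481685134 -0.05640125165577252
wrist [  61.2681818  -601.8848672   372.40457985] [-0.22162232 -0.28444935  1.78672329] 415.0719055829946 -0.09117421414177598
```

View pics/scene0.png

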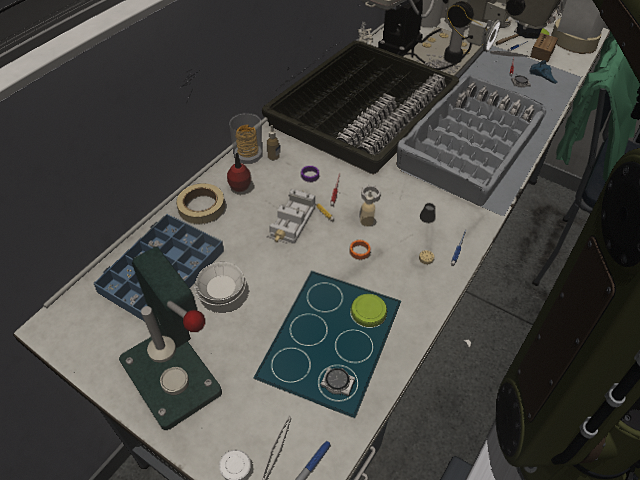

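View pics/side0.png

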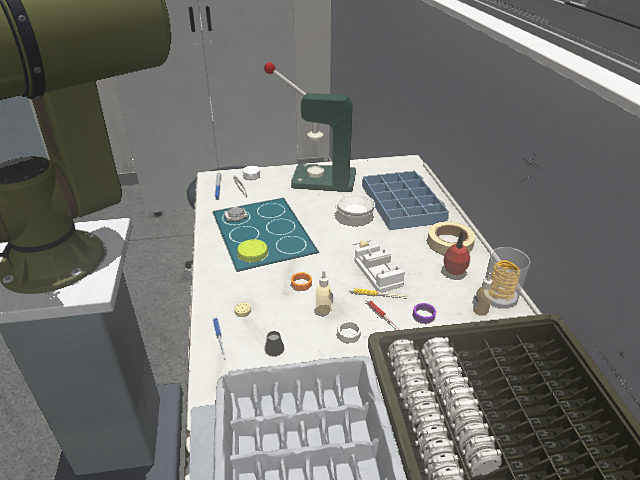

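```bash
python3 - <<'E'
from h import *
s=manip.read_state(); M=R.from_rotvec(s['tool_rot']).as_matrix(); print(M.round(3))
E
```

```text
[[-0.231 -0.    -0.973]
 [ 0.973  0.001 -0.231]
 [ 0.001 -1.     0.   ]]
```

Scene picture: watch (338,380) and lid (369,309) in the near row; loupe (428,212), disc (427,257), steel ring (371,193), bottle (368,210). Candidates: rings are orange (360,249), purple (310,173) and steel (371,193), so steel fits. Bottles are (368,210) on the near right and (273,145) by the glass, so the first fits.

```bash
cat > m.py <<'E'
from h import *
from scipy.optimize import least_squares
def cfit(P,r=None):
    f=lambda p: np.hypot(P[:,0]-p[0],P[:,1]-p[1])-(r or p[2])
    s=least_squares(f,[*P[:,:2].mean(0),20],loss='soft_l1',f_scale=1.0); return s.x.round(1),np.sqrt((s.fun**2).mean()).round(2)
def load(n): return dict(np.load(n,allow_pickle=True))
E
cat > m1.py <<'E'
from m import *
rois={'scene':dict(disc=(415,440,247,266),loupe=(418,439,200,224),ring=(359,383,184,204),bottle=(358,378,180,228),lid=(348,390,288,330),watch=(315,360,360,400)),
'side':dict(disc=(232,254,301,318),loupe=(262,288,328,358),ring=(334,362,320,344),bottle=(313,336,268,318),lid=(235,272,236,264),watch=(220,250,203,224))}
for n in rois:
    c=load(n+'0.npz'); P=cloud(c)
    W=P.reshape(-1,3); b=W[(W[:,2]<6)&(W[:,2]>-10)&(W[:,0]>300)&(W[:,0]<650)&(abs(W[:,1]+150)<250)]; print(n,'bench z',np.median(b[:,2]))
    for k,(u0,u1,v0,v1) in rois[n].items():
        q=P[v0:v1,u0:u1].reshape(-1,3); q=q[np.isfinite(q).all(1)]
        q=q[q[:,2]>5]; zt=np.percentile(q[:,2],97); t=q[q[:,2]>zt-3]
        (cc,rr)=cv2.minEnclosingCircle(t[:,:2].astype(np.float32))
        print(k,len(q),'ztop',zt.round(1),'all mean',q.mean(0).round(1),'top mean',t.mean(0).round(1),'mec',np.round(cc,1),round(rr,1),'xr',np.percentile(q[:,0],[1,99]).round(),'yr',np.percentile(q[:,1],[1,99]).round())
    # mat circles
    hsv=cv2.cvtColor(c['color'],cv2.COLOR_RGB2HSV)
    teal=((hsv[...,0]>85)&(hsv[...,0]<102)&(hsv[...,1]>110)).astype(np.uint8)
    k,l,st,ce=cv2.connectedComponentsWithStats(cv2.morphologyEx(teal,cv2.MORPH_CLOSE,np.ones((5,5))))
    reg=(st[:,0]>200)&(st[:,1]>190) if n=='scene' else (st[:,1]>180)&(st[:,0]>190)
    i=max([i for i in range(1,k) if reg[i]],key=lambda i:st[i,4]); print('mat',st[i])
    cnt=cv2.findContours((l==i).astype(np.uint8),cv2.RETR_EXTERNAL,cv2.CHAIN_APPROX_NONE)[0][0]
    hull=cv2.convexHull(cnt); G=onz(c,hull.reshape(-1,2),2.6)[:,:2]
    rect=cv2.minAreaRect(G.astype(np.float32)); print('rect',rect)
    # pale line pixels inside
    m=np.zeros((480,640),np.uint8); cv2.fillConvexPoly(m,hull,1); m=cv2.erode(m,np.ones((5,5)))
    v,u=np.where((m>0)&(hsv[...,1]<150)&(hsv[...,2]>90)&~((hsv[...,0]>25)&(hsv[...,0]<50)&(hsv[...,1]>120)))
    X=onz(c,np.c_[u,v],2.6)[:,:2]; I=c['color'][v,u].sum(1)
    # fit mat pose: points near union of circles
    loc=np.array([(x,y) for x in(-45,45) for y in(80,0,-80)],float)
    def f(p):
        C=loc@np.array([[np.cos(p[2]),np.sin(p[2])],[-np.sin(p[2]),np.cos(p[2])]])+p[:2]
        d=np.hypot(*(X[:,None]-C[None]).transpose(2,0,1))-34.5
        return d[np.arange(len(d)),abs(d).argmin(1)]
    best=min((least_squares(f,[*rect[0],a],loss='soft_l1',f_scale=1) for a in np.linspace(-.25,.25,11)),key=lambda s:s.cost)
    p=best.x; C=loc@np.array([[np.cos(p[2]),np.sin(p[2])],[-np.sin(p[2]),np.cos(p[2])]])+p[:2]
    print('matpose',p.round(3),len(X),'cost',best.cost/len(X)); print(C.round(1).tolist())
E
python3 m1.py
```

```text
scene bench z 0.11649586827638814
disc 158 ztop 12.8 all mean [ 409.1 -234.8    8.9] top mean [ 409.1 -233.1   11.1] mec [ 408.9 -233.8] 15.8 xr [394. 424.] yr [-252. -220.]
loupe 225 ztop 34.2 all mean [ 457.4 -338.1   21.2] top mean [ 458.3 -343.5   33.2] mec [ 457.7 -342.7] 13.7 xr [443. 473.] yr [-355. -325.]
ring 203 ztop 88.9 all mean [ 585.4 -299.4   37. ] top mean [ 564.5 -252.3   90.2] mec [ 564.4 -252.4] 3.0 xr [557. 618.] yr [-349. -245.]
bottle 477 ztop 80.7 all mean [ 570.8 -265.5   36.2] top mean [ 564.5 -252.7   84.8] mec [ 565.5 -253.2] 7.4 xr [550. 617.] yr [-349. -238.]
lid 994 ztop 20.9 all mean [440.6 -47.6  16.4] top mean [441.3 -50.4  19.4] mec [440.9 -49.9] 33.6 xr [408. 479.] yr [-93. -17.]
watch 720 ztop 21.6 all mean [410.1 109.6  16.4] top mean [412.1 108.   20. ] mec [412.2 108.3] 21.9 xr [383. 439.] yr [ 74. 130.]
mat [  254   272   147   145 10554]
rect ((470.1495361328125, 36.237335205078125), (187.77687072753906, 258.10650634765625), 10.842138290405273)
matpose [4.70696e+02 3.54940e+01 1.93000e-01] 1207 cost 2.858716369355065
[[411.2, 105.4], [426.5, 2
[... 533 characters left out ...]
3 ztop 85.6 all mean [ 566.4 -263.6   43.6] top mean [ 567.  -256.8   89.9] mec [ 566.6 -256.7] 2.2 xr [553. 584.] yr [-272. -252.]
lid 587 ztop 20.5 all mean [444.5 -57.5  15.9] top mean [443.3 -52.9  18.8] mec [445.3 -52.5] 34.1 xr [411. 480.] yr [-88.   6.]
watch 271 ztop 22.0 all mean [414.2 101.5  15.8] top mean [414.5 106.8  20.5] mec [414.4 106.2] 22.2 xr [385. 445.] yr [ 78. 151.]
mat [ 214  199  105   69 3524]
rect ((474.77764892578125, 34.69276428222656), (187.03555297851562, 255.49545288085938), 10.896567344665527)
matpose [4.73811e+02 3.42720e+01 1.98000e-01] 3607 cost 8.811568281040211
[[414.0, 103.9], [429.7, 25.4], [445.4, -53.0], [502.2, 121.6], [517.9, 43.1], [533.7, -35.3]]
```

```bash
python3 - <<'E'
from m import *
a=load('scene0.npz');b=load('side0.npz')
f=lambda c,u0,u1,v0,v1:cv2.resize(c['color'][v0:v1,u0:u1,::-1],(560,420) if 0 else None,fx=3.5,fy=3.5,interpolation=cv2.INTER_CUBIC)
A=f(a,300,470,165,275);B=f(b,220,390,262,372) 
cv2.imwrite('pics/crop1.png',cv2.resize(np.vstack([A,B]),None,fx=.75,fy=.75))
E
```

```text
(no output)
```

View pics/crop1.png

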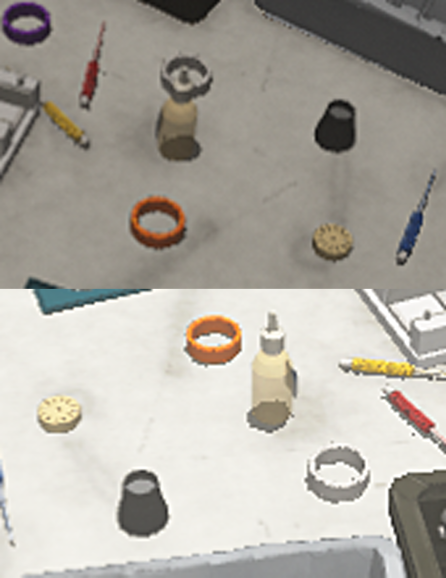

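Crop confirms: steel ring (185,75 top crop) beside the cream bottle (180,130); disc and loupe unobstructed; orange and purple rings are left alone. Check clearance round each pick and choose jaw yaw.

```bash
cat > hm.py <<'E'
from m import *
H=np.full((400,400),np.nan); 
for n in('side','scene'):
    P=cloud(load(n+'0.npz')).reshape(-1,3); P=P[np.isfinite(P).all(1)&(P[:,2]<200)]
    P[:,:2]+= [-1.5,.7] if n=='side' else [1.5,-.7]
    i=((P[:,0]-330)).astype(int); j=((-P[:,1]-100)).astype(int)
    k=(i>=0)&(i<400)&(j>=0)&(j<400)
    for a,b,z in zip(i[k],j[k],P[k,2]): H[a,b]=np.nanmax([H[a,b],z])
G=cv2.dilate(np.nan_to_num(H,nan=0).astype(np.float32),np.ones((5,5)))
img=cv2.applyColorMap(np.clip(G*4,0,255).astype(np.uint8),cv2.COLORMAP_JET)[::-1]
for q in range(0,400,50):
    cv2.line(img,(q,0),(q,399),(90,90,90),1);cv2.line(img,(0,399-q),(399,399-q),(90,90,90),1)
    cv2.putText(img,str(-100-q),(q,10),0,.3,(255,)*3); cv2.putText(img,str(330+q),(0,399-q),0,.3,(255,)*3)
cv2.imwrite('pics/hm.png',cv2.resize(img,(600,600)))
E
python3 hm.py
cat > plan.py <<'E'
import sys
from h import *
# plan.py x y z yaw : tool-frame delta in scaled units
def go(x,y,z,yaw=None):
    s=manip.read_state(); M=R.from_rotvec(s['tool_rot']).as_matrix(); p=np.array(s['tcp_pos'])
    cy=np.arctan2(M[1,0],M[0,0])
    yaw=cy if yaw is None else yaw
    d=M.T@(np.array([x,y,z])-p)/800
    dy=(yaw-cy+np.pi)%(2*np.pi)-np.pi
    T=R.from_matrix(np.c_[[np.cos(yaw),np.sin(yaw),0],[0,0,-1],[-np.sin(yaw),np.cos(yaw),0]])
    rv=(R.from_matrix(M).inv()*T).as_rotvec()/np.pi
    print('t',round(s['t'],2),'tcp',p.round(1),'yaw',cy.round(4),'tilt',(M[:,1]).round(4),'q6',s['qpos'][5].round(2),'open',round(s['opening'],1),'F',np.round(s['ft_force'],1))
    d2=T.as_matrix().T@(np.array([x,y,z])-p)/800
    print('offset now-frame',d.round(4),'| after-turn frame',d2.round(4),'dr',rv.round(4))
if __name__=='__main__': go(*map(float,sys.argv[1:]))
E
python3 plan.py 410.6 -234.6 120 3.337
```

```text
t 0.15 tcp [ 138.4 -583.6  230.5] yaw 1.8036 tilt [-5.0e-04  1.3e-03 -1.0e+00] q6 -0.33 open 85.5 F [-0.8 -0.3  0.8]
offset now-frame [ 0.3457  0.1385 -0.4317] | after-turn frame [-0.4185  0.1381 -0.3618] dr [ 3.000e-04 -4.881e-01  4.000e-04]Traceback (most recent call last):
  File "hm.py", line 12, in <module>
    cv2.line(img,(q,0),(q,399),(90,90,90),1);cv2.line(img,(0,399-q),(399,399-q),(90,90,90),1)
    ~~~~~~~~^^^^^^^^^^^^^^^^^^^^^^^^^^^^^^^^
cv2.error: OpenCV(4.12.0) :-1: error: (-5:Bad argument) in function 'line'
> Overload resolution failed:
>  - Layout of the output array img is incompatible with cv::Mat
>  - Expected Ptr<cv::UMat> for argument 'img'
```

```bash
sed -i 's/\[::-1\]$/[::-1].copy()/' hm.py; python3 hm.py
```

```text
(no output)
```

View pics/hm.png

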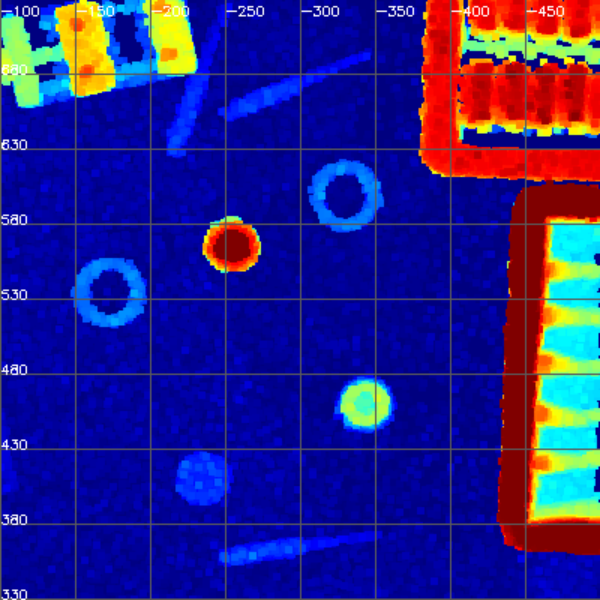

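Height map: all four pick spots are clear at ±45 mm along x and y; the nearest obstacle is the tray corner near the ring at about (613,-385). Moving over the disc.

Emit:
{"name": "arm_command", "arguments": {"offset": [[0.035,0.0138,-0.043],[0.035,0.0138,-0.043],[0.035,0.0138,-0.043],[0.035,0.0138,-0.043],[0.035,0.0138,-0.043],[0.035,0.0138,-0.043],[0.035,0.0138,-0.043],[0.035,0.0138,-0.043]], "dr": [[0,0,0],[0,0,0],[0,0,0],[0,0,0],[0,0,0],[0,0,0],[0,0,0],[0,0,0]], "jaw": [-0.3,-0.3,-0.3,-0.3,-0.3,-0.3,-0.3,-0.3]}}

```text
t: 1.15
tcp_pos: [355.1, -301.0, 142.5]
tool_rot: [-1.09, -1.379, 1.378]
ft_force: [0.1, -1.2, 0.6]
opening: 55.6
```

```bash
python3 plan.py 410.6 -234.6 120 1.8036
```

```text
t 1.15 tcp [ 355.1 -301.   142.5] yaw 1.8036 tilt [ 1.e-04  2.e-04 -1.e+00] q6 -1.07 open 55.6 F [ 0.1 -1.2  0.6]
offset now-frame [ 0.0647  0.0281 -0.0866] | after-turn frame [ 0.0647  0.0281 -0.0866] dr [0.     0.     0.0001]
```

Emit:
{"name": "arm_command", "arguments": {"offset": [[0.0323,0.014,-0.0433],[0.0323,0.014,-0.0433],[0,0,0],[0,0,0]], "dr": [[0,0,0],[0,0,0],[0,0,0],[0,0,0]], "jaw": [-0.3,-0.3,-0.3,-0.3]}}

```text
t: 1.65
tcp_pos: [409.9, -236.1, 120.6]
tool_rot: [-1.089, -1.379, 1.379]
ft_force: [0.1, 0.7, -0.0]
opening: 55.5
```

```bash
cat > w.py <<'E'
import sys
from m import *
n=sys.argv[1]; c=cam('wrist'); np.savez(n+'.npz',**c); save(c,n+'.png')
s=manip.read_state(); M=R.from_rotvec(s['tool_rot']).as_matrix()
print('tcp',s['tcp_pos'].round(1),'cam',np.round(c['xyz'],1),'tool-rel',(M.T@(np.array(c['xyz'])-s['tcp_pos'])).round(1))
P=cloud(c).reshape(-1,3); P=P[np.isfinite(P).all(1)]
print('bench z',np.median(P[abs(P[:,2])<6][:,2]).round(2))
x,y,r,z0,z1=map(float,sys.argv[2:7])
q=P[(np.hypot(P[:,0]-x,P[:,1]-y)<r)&(P[:,2]>z0)&(P[:,2]<z1)]
if len(q)>5:
    cc,rr=cv2.minEnclosingCircle(q[:,:2].astype(np.float32)); print(len(q),'mean',q.mean(0).round(1),'mec',np.round(cc,1),round(rr,1))
E
python3 w.py w1 410.6 -234.6 30 6 14; python3 plan.py 410.6 -234.6 4
```

```text
tcp [ 409.8 -236.5  120.8] cam [ 332.7 -254.3  262.6] tool-rel [   0.4 -141.8   79.1]
bench z -0.88
1757 mean [ 409.9 -234.3    8.1] mec [ 410.2 -234.2] 15.7
t 1.7 tcp [ 409.8 -236.5  120.8] yaw 1.8033 tilt [ 1.e-04 -1.e-04 -1.e+00] q6 -1.24 open 55.4 F [ 0.3 -0.2 -0.4]
offset now-frame [ 0.0021  0.146  -0.0015] | after-turn frame [ 0.002   0.146  -0.0015] dr [ 0.  0. -0.]
```

View pics/w1.png

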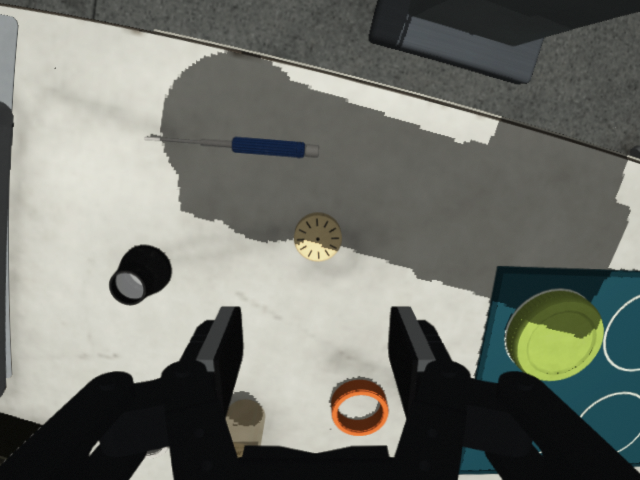

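Wrist view: disc at (318,237) central between the pads; its wrist position (410.0,-234.3) agrees with the scene/side average, so I'll use averages for the mat too. Descend and grip.

Emit:
{"name": "arm_command", "arguments": {"offset": [[0.0025,0.049,-0.001],[0,0.049,0],[0,0.04,0],[0,0.009,0],[0,0,0],[0,0,0],[0,0,0],[0,0,0]], "dr": [[0,0,0],[0,0,0],[0,0,0],[0,0,0],[0,0,0],[0,0,0],[0,0,0],[0,0,0]], "jaw": [-0.3,-0.3,-0.3,-0.3,-0.3,1,1,1]}}

```text
t: 2.7
tcp_pos: [411.4, -234.4, 5.1]
tool_rot: [-1.093, -1.38, 1.379]
ft_force: [-2.0, 0.9, 6.1]
opening: 27.1
```

Emit:
{"name": "arm_command", "arguments": {"offset": [[0,0,0],[0,0,0]], "dr": [[0,0,0],[0,0,0]], "jaw": [1,1]}}

```text
t: 2.95
tcp_pos: [411.4, -234.4, 5.1]
tool_rot: [-1.093, -1.38, 1.379]
ft_force: [-1.1, 0.9, 5.3]
opening: 26.5
```

```bash
python3 plan.py 443.4 -52.2 90 1.8036
```

```text
t 2.95 tcp [ 411.4 -234.4    5.1] yaw 1.804 tilt [ 0.0026 -0.0012 -1.    ] q6 -1.25 open 26.5 F [-1.1  0.9  5.3]
offset now-frame [ 0.2122 -0.1063 -0.0917] | after-turn frame [ 0.2124 -0.1061 -0.0914] dr [ 0.0007  0.0001 -0.0006]
```

```bash
python3 - <<'E'
from h import *
c=cam('wrist'); save(c,'w2.png',(200,440,200,400),2.5)
E
```

```text
(no output)
```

View pics/w2.png

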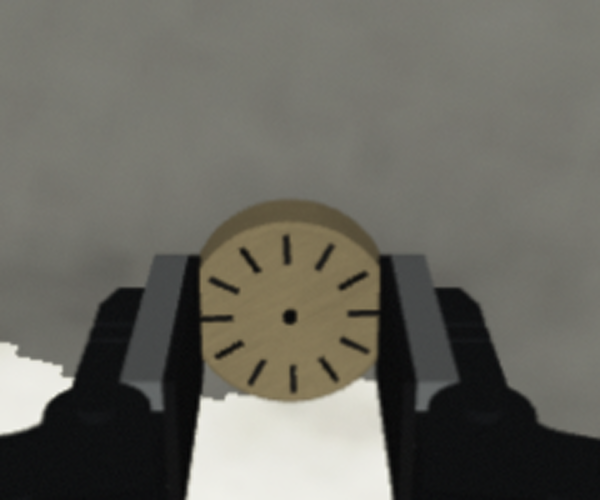

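Grip is good: disc centred and level between the pads at (290,310) in the crop. Lift and carry over the lid.

Emit:
{"name": "arm_command", "arguments": {"offset": [[0,-0.05,0],[0,-0.056,0],[0.0425,0,-0.0185],[0.0425,0,-0.0185],[0.0425,0,-0.0185],[0.0425,0,-0.0185],[0.0425,0,-0.0185],[0,0,0]], "dr": [[0,0,0],[0,0,0],[0,0,0],[0,0,0],[0,0,0],[0,0,0],[0,0,0],[0,0,0]], "jaw": [1,1,1,1,1,1,1,1]}}

```text
t: 4.0
tcp_pos: [443.7, -49.5, 88.6]
tool_rot: [-1.089, -1.382, 1.38]
ft_force: [-0.4, -0.6, 0.3]
opening: 26.9
```

```bash
cat > lid.py <<'E'
from m import *
import sys
# lid top outline by colour, from wrist+side+scene images
for n in sys.argv[1:]:
    c=cam(n); np.savez(n+'_lid.npz',**c)
    hsv=cv2.cvtColor(c['color'],cv2.COLOR_RGB2HSV)
    P=cloud(c)
    m=(hsv[...,0]>28)&(hsv[...,0]<48)&(hsv[...,1]>120)&(np.hypot(P[...,0]-443,P[...,1]+52)<60)&(P[...,2]>16)&(P[...,2]<24)
    q=P[m]; h=cv2.convexHull(q[:,:2].astype(np.float32)).reshape(-1,2)
    print(n,m.sum(),'z',np.median(q[:,2]).round(1),'hullfit r34',cfit(h,34.),'mec',cv2.minEnclosingCircle(h))
E
python3 lid.py wrist side scene; python3 plan.py 444 -52 50 1.8036
```

```text
wrist 7742 z 17.4 hullfit r34 (array([442.5, -50. ,  20. ]), np.float64(1.21)) mec ((441.69000244140625, -50.55314254760742), 33.06219482421875)
side 233 z 18.0 hullfit r34 (array([445.7, -53. ,  20. ]), np.float64(2.12)) mec ((447.63043212890625, -52.89643096923828), 35.176605224609375)
scene 379 z 17.8 hullfit r34 (array([441.6, -50.7,  20. ]), np.float64(1.34)) mec ((439.99298095703125, -47.15135955810547), 33.46680450439453)
t 4.15 tcp [443.2 -51.7  88.2] yaw 1.8036 tilt [ 5.e-04  1.e-04 -1.e+00] q6 -1.68 open 26.6 F [-0.6 -0.5  0.6]
offset now-frame [-0.0006  0.0478 -0.0009] | after-turn frame [-0.0006  0.0478 -0.0009] dr [0.0002 0.     0.    ]
```

Emit:
{"name": "arm_command", "arguments": {"offset": [[0,0.04,-0.001],[0,0.03,0],[0,0.007,0],[0,0.0025,0],[0,0.0012,0],[0,0,0]], "dr": [[0,0,0],[0,0,0],[0,0,0],[0,0,0],[0,0,0],[0,0,0]], "jaw": [1,1,1,1,1,1]}}

```text
t: 4.9
tcp_pos: [444.5, -51.3, 24.2]
tool_rot: [-1.091, -1.38, 1.378]
ft_force: [-1.2, -0.2, 1.4]
opening: 26.7
```

```bash
python3 plan.py 444 -51.4 23.5 1.8036
```

```text
t 4.9 tcp [444.5 -51.3  24.2] yaw 1.8037 tilt [ 1.6e-03  1.0e-04 -1.0e+00] q6 -1.68 open 26.7 F [-1.2 -0.2  1.4]
offset now-frame [0.     0.0009 0.0007] | after-turn frame [0.     0.0009 0.0007] dr [ 0.0005  0.     -0.0001]
```

Emit:
{"name": "arm_command", "arguments": {"offset": [[0,0.0004,0],[0,0,0],[0,0,0],[0,0,0],[0,-0.02,0],[0,-0.05,0],[0,-0.05,0],[0,0,0]], "dr": [[0,0,0],[0,0,0],[0,0,0],[0,0,0],[0,0,0],[0,0,0],[0,0,0],[0,0,0]], "jaw": [1,0,-0.1,-0.1,-0.1,-0.1,-0.1,-0.1]}}

```text
t: 5.9
tcp_pos: [446.0, -51.2, 123.9]
tool_rot: [-1.096, -1.385, 1.375]
ft_force: [-0.1, 0.1, 0.0]
opening: 47.0
```

```bash
python3 w.py w3 443 -51.3 25 25 36; python3 lid.py wrist; python3 plan.py 460.2 -344 100 3.337
```

```text
tcp [444.9 -51.  121.4] cam [367.7 -69.5 265.3] tool-rel [-1.000e-01 -1.442e+02  7.880e+01]
bench z -0.59
1990 mean [443.  -51.1  27.1] mec [443.6 -50.8] 15.9
wrist 5150 z 17.6 hullfit r34 (array([440.9, -50.3,  20. ]), np.float64(1.21)) mec ((441.4606018066406, -50.45730972290039), 33.06324768066406)
t 6.0 tcp [444.2 -51.1 119.9] yaw 1.8036 tilt [ 1.4e-03  8.0e-04 -1.0e+00] q6 -1.68 open 47.1 F [-0.6  0.7 -0.5]
offset now-frame [-0.3609  0.0246  0.065 ] | after-turn frame [0.0514 0.0248 0.3631] dr [ 5.000e-04 -4.881e-01 -3.000e-04]
```

View pics/w3.png

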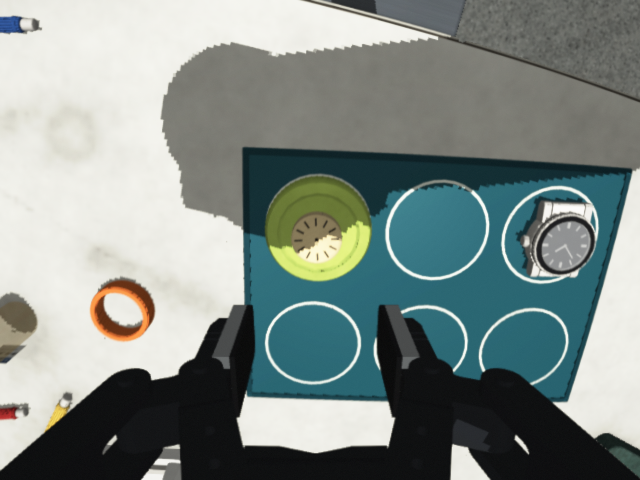

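Wrist: disc lies flat at (316,238) in the lid at (318,230), whose upper edge is wall. Measure the centring precisely, as well as the mat circles from this close view.

```bash
cat > fit.py <<'E'
from m import *
import sys
c=load(sys.argv[1]); hsv=cv2.cvtColor(c['color'],cv2.COLOR_RGB2HSV)
g=((hsv[...,0]>26)&(hsv[...,0]<50)&(hsv[...,1]>140)).astype(np.uint8)
k,l,st,ce=cv2.connectedComponentsWithStats(g); i=1+st[1:,4].argmax()
cn=max(cv2.findContours((l==i).astype(np.uint8),cv2.RETR_EXTERNAL,cv2.CHAIN_APPROX_NONE)[0],key=len).reshape(-1,2)
X=onz(c,cn,18.6)[:,:2]; far=X[X[:,0]>X[:,0].mean()-5]
print('lid top, r free',cfit(far),'r34.5',cfit(far,34.5))
# bottom edge at z 2.6, near side
Y=onz(c,cn,2.6)[:,:2]; nr=Y[Y[:,0]<Y[:,0].min()+18]; print('lid foot r34.5',cfit(nr,34.5))
# disc
P=cloud(c); m=(P[...,2]>25)&(P[...,2]<31)&(np.hypot(P[...,0]-443,P[...,1]+51)<22)
h=cv2.convexHull(P[m][:,:2].astype(np.float32)).reshape(-1,2); print('disc r15.5',cfit(h,15.5),cfit(h))
# mat circles
teal=((hsv[...,0]>85)&(hsv[...,0]<105)&(hsv[...,1]>110)); 
loc=np.array([(x,y) for x in(-45,45) for y in(80,0,-80)],float)
def C(p): return loc@np.array([[np.cos(p[2]),np.sin(p[2])],[-np.sin(p[2]),np.cos(p[2])]])+p[:2]
v,u=np.where((hsv[...,1]<110)&(hsv[...,2]>100)); X=onz(c,np.c_[u,v],2.6)[:,:2]
p=np.array([472.25,34.9,.1955])
for tol in(6,4,3):
    d=np.hypot(*(X[:,None]-C(p)[None]).transpose(2,0,1))-34.3; near=(abs(d).min(1)<tol); Z=X[near]
    f=lambda p:(lambda d:d[np.arange(len(d)),abs(d).argmin(1)])(np.hypot(*(Z[:,None]-C(p)[None]).transpose(2,0,1))-34.3)
    s=least_squares(f,p,loss='soft_l1'); p=s.x
print('mat',p.round(3),near.sum()); print(C(p).round(1).tolist())
E
python3 fit.py w3.npz; python3 plan.py 460.2 -344 100 3.337
```

```text
lid top, r free (array([434.2, -57.1,  22.6]), np.float64(4.44)) r34.5 (array([386.6, -54.5,  20. ]), np.float64(4.61))
lid foot r34.5 (array([448.5, -52.8,  20. ]), np.float64(4.57))
disc r15.5 (array([443.5, -51.1,  20. ]), np.float64(0.14)) (array([443.5, -51.1,  15.5]), np.float64(0.14))
mat [4.71101e+02 3.67330e+01 1.91000e-01] 5881
[[411.7, 106.7], [426.9, 28.2], [442.1, -50.4], [500.1, 123.8], [515.3, 45.3], [530.5, -33.3]]
t 6.0 tcp [444.2 -51.1 119.9] yaw 1.8036 tilt [ 1.4e-03  8.0e-04 -1.0e+00] q6 -1.68 open 47.1 F [-0.6  0.7 -0.5]
offset now-frame [-0.3609  0.0246  0.065 ] | after-turn frame [0.0514 0.0248 0.3631] dr [ 5.000e-04 -4.881e-01 -3.000e-04]
```

```bash
sed -i 's/^g=.*/g=((hsv[...,0]>24)\&(hsv[...,0]<52)\&(hsv[...,1]>110)\&(hsv[...,2]>50)).astype(np.uint8); g=cv2.morphologyEx(g,cv2.MORPH_CLOSE,np.ones((15,15)))/; s/^X=onz(c,cn,18.6)/cn=cv2.convexHull(cn).reshape(-1,2); X=onz(c,cn,18.6)/' fit.py; python3 fit.py w3.npz | head -3; python3 -c "
from h import *
c=cam('wrist'); np.savez('w3b.npz',**c)"; python3 fit.py w3b.npz
```

```text
lid top, r free (array([440.7, -50.5,  32.9]), np.float64(0.09)) r34.5 (array([438.8, -50.5,  20. ]), np.float64(0.86))
lid foot r34.5 (array([443.6, -50. ,  20. ]), np.float64(0.08))
disc r15.5 (array([443.5, -51.1,  20. ]), np.float64(0.14)) (array([443.5, -51.1,  15.5]), np.float64(0.14))
lid top, r free (array([440.9, -50.6,  33. ]), np.float64(0.09)) r34.5 (array([438.9, -50.7,  20. ]), np.float64(0.84))
lid foot r34.5 (array([443.8, -50. ,  20. ]), np.float64(0.12))
disc r15.5 (array([443.4, -51. ,  20. ]), np.float64(0.21)) (array([443.4, -51. ,  15.5]), np.float64(0.21))
mat [4.71282e+02 3.67540e+01 1.91000e-01] 5674
[[411.9, 106.8], [427.1, 28.2], [442.3, -50.3], [500.3, 123.8], [515.5, 45.3], [530.6, -33.3]]
```

Disc centred to about 1 mm. Turn the tool, then go to the loupe.

Emit:
{"name": "arm_command", "arguments": {"offset": [[0,0,0],[0,0,0],[0,0,0],[0,0,0],[0,0,0],[0,0,0],[0,0,0],[0,0,0]], "dr": [[0,-0.054,0],[0,-0.054,0],[0,-0.054,0],[0,-0.054,0],[0,-0.054,0],[0,-0.054,0],[0,-0.054,0],[0,-0.054,0]], "jaw": [-0.2,-0.2,-0.2,-0.2,-0.2,-0.2,-0.2,-0.2]}}

```text
t: 7.05
tcp_pos: [443.3, -51.4, 117.9]
tool_rot: [-0.03, 2.21, -2.21]
ft_force: [-0.7, -0.8, 0.3]
opening: 51.5
```

Emit:
{"name": "arm_command", "arguments": {"offset": [[0,0,0],[0.0074,0,0.0517],[0.0074,0,0.0517],[0.0074,0,0.0517],[0.0074,0,0.0517],[0.0074,0,0.0517],[0.0074,0,0.0517],[0.0074,0,0.0517]], "dr": [[0,-0.054,0],[0,0,0],[0,0,0],[0,0,0],[0,0,0],[0,0,0],[0,0,0],[0,0,0]], "jaw": [-0.3,-0.3,-0.3,-0.3,-0.3,-0.3,-0.3,-0.3]}}

```text
t: 8.05
tcp_pos: [456.9, -344.6, 117.7]
tool_rot: [-0.203, 2.124, -2.122]
ft_force: [0.6, 0.3, 0.6]
opening: 55.4
```

Emit:
{"name": "arm_command", "arguments": {"offset": [[0,0,0],[0,0,0]], "dr": [[0,0,0],[0,0,0]], "jaw": [-0.3,-0.3]}}

```text
t: 8.3
tcp_pos: [457.0, -343.2, 117.8]
tool_rot: [-0.202, 2.125, -2.122]
ft_force: [0.1, -0.4, 0.4]
opening: 55.5
```

```bash
python3 w.py w4 460.2 -344 25 31 38;  python3 plan.py 460.2 -344 10 3.337
```

```text
tcp [ 457.3 -342.8  118.2] cam [ 471.8 -420.9  259.7] tool-rel [   0.6 -141.6   79.3]
bench z -0.89
423 mean [ 461.2 -344.1   32.9] mec [ 460.8 -343.6] 12.4
t 8.35 tcp [ 457.3 -342.8  118.2] yaw -2.9524 tilt [-1.1e-03  6.0e-04 -1.0e+00] q6 0.48 open 55.6 F [-0.5 -0.1  0.5]
offset now-frame [-0.0034  0.1353  0.0022] | after-turn frame [-0.0033  0.1353  0.0021] dr [ 0.0003 -0.002   0.0003]
```

Emit:
{"name": "arm_command", "arguments": {"offset": [[-0.004,0.045,0.002],[0,0.045,0],[0,0.037,0],[0,0.0095,0],[0,0,0],[0,0,0],[0,0,0],[0,0,0]], "dr": [[0,-0.002,0],[0,0,0],[0,0,0],[0,0,0],[0,0,0],[0,0,0],[0,0,0],[0,0,0]], "jaw": [-0.3,-0.3,-0.3,-0.3,-0.3,1,1,1]}}

```text
t: 9.35
tcp_pos: [462.0, -344.9, 11.8]
tool_rot: [-0.205, 2.116, -2.119]
ft_force: [-0.3, 1.9, 6.4]
opening: 26.7
```

Emit:
{"name": "arm_command", "arguments": {"offset": [[0,0,0],[0,0,0]], "dr": [[0,0,0],[0,0,0]], "jaw": [1,1]}}

```text
t: 9.6
tcp_pos: [462.0, -344.9, 11.8]
tool_rot: [-0.205, 2.116, -2.119]
ft_force: [-1.3, 2.0, 6.4]
opening: 26.9
```

```bash
python3 w.py w5 460.2 -344 25 31 38;  python3 plan.py 427.5 27.5 80 3.337
```

```text
tcp [ 462.  -344.9   11.8] cam [ 476.7 -422.2  153.9] tool-rel [   0.2 -142.    79. ]
bench z -0.94
2171 mean [ 461.2 -347.3   33.5] mec [ 461.7 -351.2] 23.9
t 9.65 tcp [ 462.  -344.9   11.8] yaw -2.9462 tilt [ 0.0026 -0.0014 -1.    ] q6 0.49 open 26.5 F [-1.4  1.8  6.7]
offset now-frame [-0.0483 -0.0861 -0.4648] | after-turn frame [-0.0481 -0.0853 -0.465 ] dr [-0.0006  0.     -0.0007]
```

View pics/w5.png

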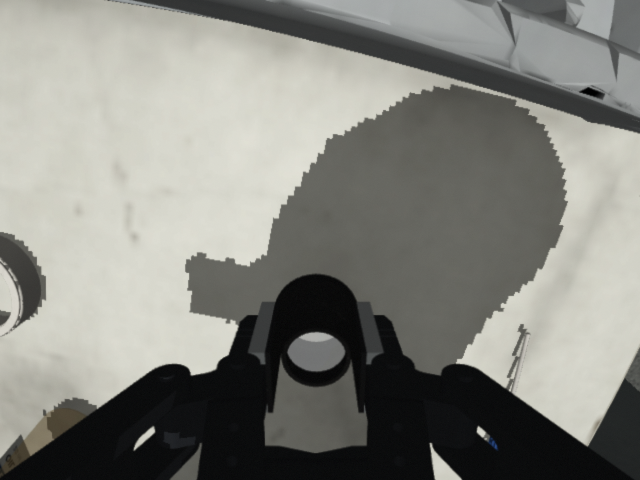

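Loupe is gripped upright between the pads at (316,345). Lift and carry.

Emit:
{"name": "arm_command", "arguments": {"offset": [[0,-0.045,0],[0,-0.042,0],[-0.006,0,-0.058],[-0.006,0,-0.058],[-0.006,0,-0.058],[-0.006,0,-0.058],[-0.006,0,-0.058],[-0.006,0,-0.058]], "dr": [[0,0,0],[0,0,0],[0,0,0],[0,0,0],[0,0,0],[0,0,0],[0,0,0],[0,0,0]], "jaw": [1,1,1,1,1,1,1,1]}}

```text
t: 10.65
tcp_pos: [435.1, -64.3, 79.8]
tool_rot: [-0.205, 2.119, -2.118]
ft_force: [0.4, 1.3, -0.7]
opening: 26.7
```

Emit:
{"name": "arm_command", "arguments": {"offset": [[-0.006,0,-0.058],[-0.006,0,-0.058],[0,0,0],[0,0,0]], "dr": [[0,0,0],[0,0,0],[0,0,0],[0,0,0]], "jaw": [1,1,1,1]}}

```text
t: 11.15
tcp_pos: [426.7, 27.2, 79.6]
tool_rot: [-0.208, 2.119, -2.118]
ft_force: [-0.7, 0.5, 0.2]
opening: 26.7
```

```bash
python3 w.py w6 427 27 25 70 140;python3 fit.py w6.npz|tail -2;  python3 plan.py 427.7 26.1 40 3.337
```

```text
tcp [426.8  26.8  79.5] cam [441.8 -50.3 221.6] tool-rel [ 1.000e-01 -1.421e+02  7.850e+01]
bench z 1.29
14826 mean [427.9  21.8 102.7] mec [428.2  21.1] 24.2
mat [4.71434e+02 3.67190e+01 1.93000e-01] 6727
[[411.9, 106.6], [427.3, 28.1], [442.6, -50.4], [500.2, 123.9], [515.6, 45.4], [531.0, -33.2]]
t 11.2 tcp [426.8  26.8  79.5] yaw -2.947 tilt [ 2.e-04  2.e-04 -1.e+00] q6 -0.35 open 26.8 F [-0.3 -0.7 -0.6]
offset now-frame [-0.001   0.0494  0.0011] | after-turn frame [-0.001   0.0494  0.001 ] dr [ 0.     -0.0003 -0.0001]
```

View pics/w6.png

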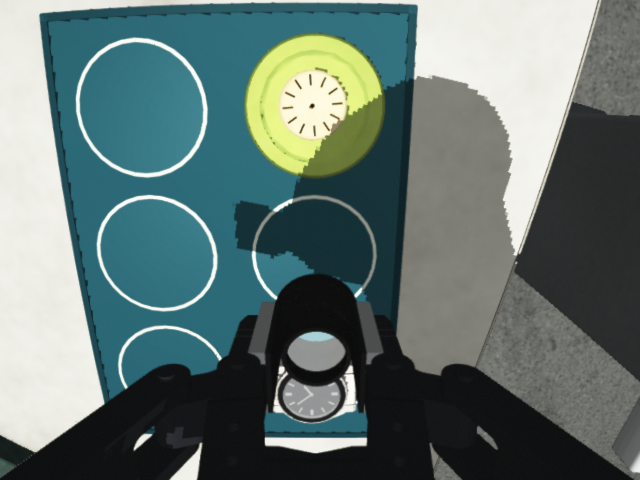

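Wrist view: disc well centred on the lid (312,105), loupe held above the circle between lid and watch. Both wrist views agree on the mat pose, (471.4, 36.7, 0.192). Lower the loupe.

Emit:
{"name": "arm_command", "arguments": {"offset": [[-0.0007,0.04,0],[0,0.03,0],[0,0.007,0],[0,0.0025,0],[0,0.0015,0],[0,0,0]], "dr": [[0,0,0],[0,0,0],[0,0,0],[0,0,0],[0,0,0],[0,0,0]], "jaw": [1,1,1,1,1,1]}}

```text
t: 11.95
tcp_pos: [427.6, 27.4, 15.2]
tool_rot: [-0.206, 2.119, -2.118]
ft_force: [0.1, 0.3, -0.1]
opening: 27.4
```

```bash
python3 plan.py 427.5 26.9 14.4
```

```text
t 11.95 tcp [427.6  27.4  15.2] yaw -2.9466 tilt [ 1.e-03  5.e-04 -1.e+00] q6 -0.35 open 27.4 F [ 0.1  0.3 -0.1]
offset now-frame [0.0003 0.001  0.0006] | after-turn frame [0.0003 0.001  0.0006] dr [ 0.0001  0.     -0.0004]
```

Emit:
{"name": "arm_command", "arguments": {"offset": [[0,0.0007,0.0005],[0,0.0005,0],[0,0,0],[0,0,0],[0,0,0],[0,-0.02,0],[0,-0.05,0],[0,-0.05,0]], "dr": [[0,0,0],[0,0,0],[0,0,0],[0,0,0],[0,0,0],[0,0,0],[0,0,0],[0,0,0]], "jaw": [1,1,0,-0.3,-0.3,-0.3,-0.3,-0.3]}}

```text
t: 12.95
tcp_pos: [427.3, 26.7, 111.8]
tool_rot: [-0.207, 2.118, -2.119]
ft_force: [0.8, 0.2, 0.5]
opening: 55.5
```

Emit:
{"name": "arm_command", "arguments": {"offset": [[0,0,0],[0,0,0]], "dr": [[0,0,0],[0,0,0]], "jaw": [-0.3,-0.3]}}

```text
t: 13.2
tcp_pos: [427.2, 27.0, 109.7]
tool_rot: [-0.207, 2.12, -2.118]
ft_force: [-1.3, -0.5, -0.2]
opening: 55.6
```

```bash
python3 w.py w7 427 28 22 32 41;python3 fit.py w7.npz|tail -2;  python3 plan.py 598.5 -330 118 3.337
```

```text
tcp [426.9  26.9 109.1] cam [442.3 -50.6 251.7] tool-rel [ 1.000e-01 -1.427e+02  7.890e+01]
bench z 0.37
535 mean [427.3  27.3  35.1] mec [426.9  28.1] 12.2
mat [4.71326e+02 3.67720e+01 1.93000e-01] 6881
[[411.8, 106.6], [427.2, 28.1], [442.5, -50.4], [500.1, 123.9], [515.5, 45.4], [530.8, -33.1]]
t 13.25 tcp [426.9  26.9 109.1] yaw -2.9466 tilt [-0.001  0.    -1.   ] q6 -0.34 open 55.4 F [-0.7  0.5  0. ]
offset now-frame [-0.124  -0.0114  0.4792] | after-turn frame [-0.1238 -0.0112  0.4792] dr [ 0.0001 -0.0001  0.0003]
```

Loupe stands at (426.9, 28.1), 0.3 mm from its circle's centre. On to the ring.

Emit:
{"name": "arm_command", "arguments": {"offset": [[0,-0.05,0],[-0.0155,0,0.06],[-0.0155,0,0.06],[-0.0155,0,0.06],[-0.0155,0,0.06],[-0.0155,0,0.06],[-0.0155,0,0.06],[-0.0155,0,0.06]], "dr": [[0,0,0],[0,0,0],[0,0,0],[0,0,0],[0,0,0],[0,0,0],[0,0,0],[0,0,0]], "jaw": [-0.55,-0.55,-0.55,-0.55,-0.55,-0.55,-0.55,-0.55]}}

```text
t: 14.25
tcp_pos: [577.6, -287.4, 148.0]
tool_rot: [-0.21, 2.121, -2.119]
ft_force: [1.2, 0.8, -0.0]
opening: 66.2
```

Emit:
{"name": "arm_command", "arguments": {"offset": [[-0.0155,0,0.06],[0,0,0],[0,0,0],[0,0,0]], "dr": [[0,0,0],[0,0,0],[0,0,0],[0,0,0]], "jaw": [-0.55,-0.55,-0.55,-0.55]}}

```text
t: 14.75
tcp_pos: [599.0, -329.6, 150.0]
tool_rot: [-0.208, 2.118, -2.118]
ft_force: [0.6, -0.1, 0.1]
opening: 66.2
```

```bash
python3 w.py w8 598.5 -330 30 9 20;  python3 plan.py 598.5 -330 8 3.337
```

```text
tcp [ 599.1 -329.6  150.3] cam [ 614.1 -407.1  292. ] tool-rel [   0.3 -141.7   79. ]
bench z -0.89
1171 mean [ 599.5 -330.8   12.9] mec [ 599.6 -330. ] 21.6
t 14.8 tcp [ 599.1 -329.6  150.3] yaw -2.9453 tilt [ 9.e-04 -1.e-04 -1.e+00] q6 0.41 open 66.6 F [-0.2 -0.1  0. ]
offset now-frame [0.001  0.1778 0.0003] | after-turn frame [0.0008 0.1778 0.0004] dr [-0.0001  0.0003 -0.0003]
```

View pics/w8.png

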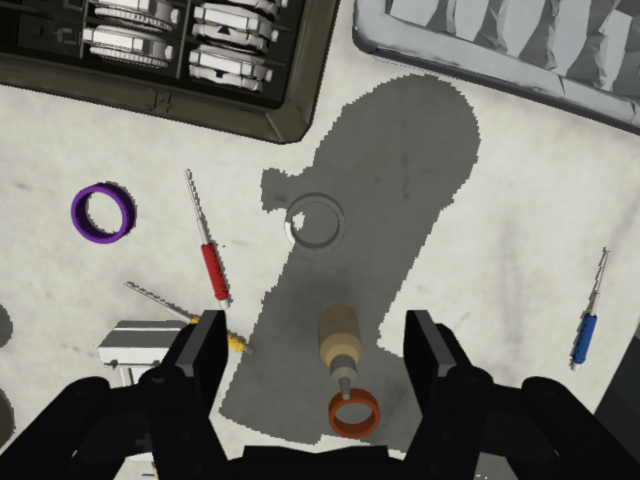

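Wrist view: plain steel ring at (316,222), bottle at (341,340), tray clear. Descend and grip.

Emit:
{"name": "arm_command", "arguments": {"offset": [[-0.0006,0.055,0.0004],[0,0.055,0],[0,0.045,0],[0,0.018,0],[0,0.005,0],[0,0,0],[0,0,0],[0,0,0]], "dr": [[0,0,0],[0,0,0],[0,0,0],[0,0,0],[0,0,0],[0,0,0],[0,0,0],[0,0,0]], "jaw": [-0.55,-0.55,-0.55,-0.55,-0.55,-0.55,1,1]}}

```text
t: 15.8
tcp_pos: [600.5, -331.2, 9.4]
tool_rot: [-0.205, 2.116, -2.119]
ft_force: [-1.4, 0.8, 5.9]
opening: 37.7
```

Emit:
{"name": "arm_command", "arguments": {"offset": [[0,0,0],[0,0,0],[0,0,0]], "dr": [[0,0,0],[0,0,0],[0,0,0]], "jaw": [1,1,1]}}

```text
t: 16.18
tcp_pos: [600.5, -331.2, 9.4]
tool_rot: [-0.205, 2.116, -2.119]
ft_force: [-2.4, 1.1, 6.3]
opening: 37.7
```

```bash
python3 plan.py 599.6 -330 150 3.337;python3 plan.py 500.1 123.9 150 3.337
```

```text
t 16.18 tcp [ 600.5 -331.2    9.4] yaw -2.9462 tilt [ 0.0025 -0.0012 -1.    ] q6 0.41 open 37.7 F [-2.4  1.1  6.3]
offset now-frame [ 0.0005 -0.1758 -0.0014] | after-turn frame [ 0.0008 -0.1758 -0.0017] dr [-0.0005 -0.     -0.0007]
t 16.18 tcp [ 600.5 -331.2    9.4] yaw -2.9462 tilt [ 0.0025 -0.0012 -1.    ] q6 0.41 open 37.7 F [-2.4  1.1  6.3]
offset now-frame [ 0.0123 -0.1768 -0.5821] | after-turn frame [ 0.0127 -0.1758 -0.5824] dr [-0.0005 -0.     -0.0007]
```

Emit:
{"name": "arm_command", "arguments": {"offset": [[0,-0.04,0],[0,-0.068,0],[0,-0.068,0],[0.0012,0,-0.058],[0.0012,0,-0.058],[0.0012,0,-0.058],[0.0012,0,-0.058],[0.0012,0,-0.058]], "dr": [[0,0,0],[0,0,0],[0,0,0],[0,0,0],[0,0,0],[0,0,0],[0,0,0],[0,0,0]], "jaw": [1,1,1,1,1,1,1,1]}}

```text
t: 17.18
tcp_pos: [549.5, -102.7, 148.4]
tool_rot: [-0.206, 2.119, -2.118]
ft_force: [1.2, 0.3, -0.1]
opening: 37.8
```

Emit:
{"name": "arm_command", "arguments": {"offset": [[0.0012,0,-0.058],[0.0012,0,-0.058],[0.0012,0,-0.058],[0.0012,0,-0.058],[0.0012,0,-0.058],[0,0.04,0],[0,0,0],[0,0,0]], "dr": [[0,0,0],[0,0,0],[0,0,0],[0,0,0],[0,0,0],[0,0,0],[0,0,0],[0,0,0]], "jaw": [1,1,1,1,1,1,1,1]}}

```text
t: 18.18
tcp_pos: [500.8, 122.1, 117.2]
tool_rot: [-0.205, 2.119, -2.119]
ft_force: [0.6, 0.3, -0.0]
opening: 37.8
```

```bash
python3 w.py w9 500 125 30 80 160;python3 fit.py w9.npz|tail -2;  python3 plan.py 500.4 122.6 12.2 3.337
```

```text
tcp [501.  122.2 117.5] cam [515.6  44.6 259.3] tool-rel [   0.3 -141.8   78.9]
bench z -0.21
11031 mean [501.  119.7 130.7] mec [501.7 116.6] 28.5
lid top, r free (array([447.1, -43.6,  30.5]), np.float64(0.06)) r34.5 (array([445.9, -47.7,  20. ]), np.float64(0.21))
lid foot r34.5 (array([439.2, -53.4,  20. ]), np.float64(0.06))
t 18.23 tcp [501.  122.2 117.5] yaw -2.9473 tilt [ 1.9e-03  5.0e-04 -1.0e+00] q6 -0.44 open 37.6 F [-0.3  0.3  0.2]
offset now-frame [ 0.0009  0.1317 -0.0006] | after-turn frame [ 0.0006  0.1317 -0.0006] dr [ 0.0001 -0.0004 -0.0006]Traceback (most recent call last):
  File "fit.py", line 13, in <module>
    h=cv2.convexHull(P[m][:,:2].astype(np.float32)).reshape(-1,2); print('disc r15.5',cfit(h,15.5),cfit(h))
      ^^^^^^^^^^^^^^^^^^^^^^^^^^^^^^^^^^^^^^^^^^^^^^^^^^^^^
AttributeError: 'NoneType' object has no attribute 'reshape'
```

View pics/w9.png

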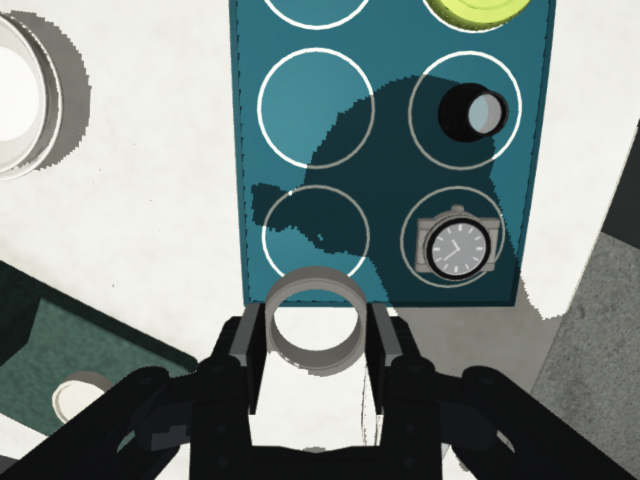

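```bash
sed -i "s/^h=cv2.convexHull(P\[m\]/if m.sum()>20:\n  h=cv2.convexHull(P[m]/; s/(X\[:,None\]-C(p)\[None\])/(X[:,None]-C(p)[None])/" fit.py; python3 fit.py w9.npz|tail -2
python3 - <<'E'
from m import *
for n in('scene','side'):
    P=cloud(load(n+'0.npz')).reshape(-1,3); P=P[np.isfinite(P).all(1)]
    for z0,z1 in((10,60),(60,400)):
        q=P[(P[:,2]>z0)&(P[:,2]<z1)&(P[:,1]>110)&(P[:,0]>480)]; d=np.hypot(q[:,0]-500,q[:,1]-124); i=d.argsort()[:200:50]; print(n,z0,d[i].round(),q[i].round().tolist())
E
```

```text
mat [4.71537e+02 3.69250e+01 1.92000e-01] 6385
[[412.1, 106.9], [427.4, 28.4], [442.6, -50.2], [500.5, 124.0], [515.7, 45.5], [530.9, -33.0]]
scene 10 [128. 135. 139. 142.] [[570.0, 231.0, 16.0], [580.0, 233.0, 15.0], [585.0, 234.0, 19.0], [603.0, 221.0, 12.0]]
scene 60 [132. 135. 138. 141.] [[594.0, 216.0, 243.0], [598.0, 217.0, 249.0], [595.0, 224.0, 242.0], [600.0, 223.0, 250.0]]
side 10 [128. 140. 149. 157.] [[574.0, 228.0, 18.0], [600.0, 222.0, 19.0], [614.0, 221.0, 15.0], [631.0, 211.0, 15.0]]
side 60 [131. 137. 139. 142.] [[597.0, 212.0, 223.0], [600.0, 217.0, 206.0], [611.0, 208.0, 232.0], [610.0, 213.0, 245.0]]
```

Emit:
{"name": "arm_command", "arguments": {"offset": [[0.0005,0.05,-0.0007],[0,0.05,0],[0,0.022,0],[0,0.006,0],[0,0.0025,0],[0,0.001,0],[0,0,0]], "dr": [[0,0,0],[0,0,0],[0,0,0],[0,0,0],[0,0,0],[0,0,0],[0,0,0]], "jaw": [1,1,1,1,1,1,1]}}

```text
t: 19.1
tcp_pos: [500.6, 123.4, 12.0]
tool_rot: [-0.205, 2.119, -2.117]
ft_force: [0.5, -0.6, 1.0]
opening: 37.7
```

```bash
python3 plan.py 500.5 122.7 12
```

```text
t 19.1 tcp [500.6 123.4  12. ] yaw -2.9463 tilt [ 2.1e-03  9.0e-04 -1.0e+00] q6 -0.44 open 37.7 F [ 0.5 -0.6  1. ]
offset now-frame [0.0003 0.0001 0.0008] | after-turn frame [0.0003 0.0001 0.0008] dr [ 0.0002  0.     -0.0007]
```

Emit:
{"name": "arm_command", "arguments": {"offset": [[0.0003,0,0.0008],[0,0,0],[0,0,0],[0,0,0],[0,0,0],[0,-0.02,0],[0,-0.06,0],[0,-0.06,0]], "dr": [[0,0,0],[0,0,0],[0,0,0],[0,0,0],[0,0,0],[0,0,0],[0,0,0],[0,0,0]], "jaw": [1,1,0,-0.5,-0.5,-0.5,-0.5,-0.5]}}

```text
t: 20.1
tcp_pos: [499.6, 122.1, 125.2]
tool_rot: [-0.207, 2.118, -2.119]
ft_force: [0.5, 0.9, 1.3]
opening: 64.2
```

Emit:
{"name": "arm_command", "arguments": {"offset": [[0,-0.05,0],[0,-0.03,0],[0,0,0],[0,0,0]], "dr": [[0,0,0],[0,0,0],[0,0,0],[0,0,0]], "jaw": [-0.5,-0.5,-0.5,-0.5]}}

```text
t: 20.6
tcp_pos: [499.3, 122.3, 186.4]
tool_rot: [-0.208, 2.12, -2.119]
ft_force: [0.2, 0.3, -0.4]
opening: 64.3
```

```bash
python3 w.py w10 500 124 30 11 25;python3 fit.py w10.npz|tail -2;  python3 plan.py 566 -255.5 180 3.337
```

```text
tcp [499.2 122.2 185.9] cam [514.5  44.8 328.4] tool-rel [   0.2 -142.5   79. ]
bench z -0.41
953 mean [499.2 123.1  15.5] mec [499.  123.8] 21.7
mat [4.71487e+02 3.68990e+01 1.91000e-01] 4135
[[412.1, 106.9], [427.3, 28.3], [442.5, -50.2], [500.5, 124.0], [515.7, 45.5], [530.9, -33.1]]
t 20.65 tcp [499.2 122.2 185.9] yaw -2.9465 tilt [-1.5e-03 -4.0e-04 -1.0e+00] q6 -0.44 open 64.3 F [ 0.9 -0.1 -0.9]
offset now-frame [0.0096 0.0074 0.4794] | after-turn frame [0.0097 0.0074 0.4794] dr [-0.     -0.0001  0.0005]
```

Ring at (499.0,123.8), 1.5 mm from centre. To the bottle.

Emit:
{"name": "arm_command", "arguments": {"offset": [[0.001,0,0.06],[0.001,0,0.06],[0.001,0,0.06],[0.001,0,0.06],[0.001,0,0.06],[0.001,0,0.06],[0.002,0,0.06],[0.002,0,0.0594]], "dr": [[0,0,0],[0,0,0],[0,0,0],[0,0,0],[0,0,0],[0,0,0],[0,0,0],[0,0,0]], "jaw": [-0.4,-0.4,-0.4,-0.4,-0.4,-0.4,-0.4,-0.4]}}

```text
t: 21.65
tcp_pos: [565.8, -257.0, 185.4]
tool_rot: [-0.21, 2.121, -2.119]
ft_force: [1.8, -0.1, -0.1]
opening: 59.6
```

Emit:
{"name": "arm_command", "arguments": {"offset": [[0,0,0],[0,0,0],[0,0,0]], "dr": [[0,0,0],[0,0,0],[0,0,0]], "jaw": [-0.4,-0.4,-0.4]}}

```text
t: 22.02
tcp_pos: [566.1, -254.5, 186.6]
tool_rot: [-0.209, 2.119, -2.118]
ft_force: [0.4, -0.0, 0.8]
opening: 59.9
```

```bash
python3 w.py w11 566 -255 20 80 99; python3 - <<'E'
from m import *
P=cloud(load('w11.npz')).reshape(-1,3); P=P[np.isfinite(P).all(1)&(np.hypot(P[:,0]-566,P[:,1]+255)<25)]
for a,b in((5,30),(30,50),(50,60),(60,70),(70,80),(80,90),(90,99)):
    q=P[(P[:,2]>a)&(P[:,2]<b)]
    if len(q)>8: print(a,b,len(q),q.mean(0).round(1),'x',np.percentile(q[:,0],[2,98]).round(1),'y',np.percentile(q[:,1],[2,98]).round(1),cfit(q,15.) if b<60 else '')
E
python3 plan.py 566 -255 34 3.337
```

```text
tcp [ 566.2 -254.4  186.8] cam [ 581.3 -332.   328.6] tool-rel [   0.3 -141.8   79. ]
bench z -0.89
122 mean [ 566.2 -256.2   88.7] mec [ 566.1 -255.4] 3.0
5 30 247 [ 569.3 -266.    18.2] x [553.8 582.6] y [-269.8 -253.1] (array([ 566.1, -254.7,   20. ]), np.float64(0.48))
30 50 502 [ 567.9 -263.    43.9] x [552.  580.7] y [-269.7 -245.4] (array([ 565.9, -254.1,   20. ]), np.float64(1.03))
50 60 469 [ 567.  -260.1   53.4] x [554.3 577.7] y [-266.8 -248.3] 
60 70 77 [ 567.2 -261.3   65.8] x [558.7 574.2] y [-263.3 -256.1] 
70 80 449 [ 566.3 -256.8   76.3] x [558.3 573.7] y [-263.1 -247.7] 
80 90 64 [ 566.4 -256.8   84.9] x [563.3 569. ] y [-258.1 -254.7] 
90 99 58 [ 566.  -255.4   92.9] x [563.9 568.1] y [-257.1 -253. ] 
t 22.07 tcp [ 566.2 -254.4  186.8] yaw -2.945 tilt [ 2.e-04  1.e-04 -1.e+00] q6 0.3 open 60.0 F [-0.8 -0.7  1.1]
offset now-frame [0.0005 0.1911 0.0007] | after-turn frame [0.0004 0.1911 0.0006] dr [ 0.      0.0004 -0.0001]
```

View pics/w11.png

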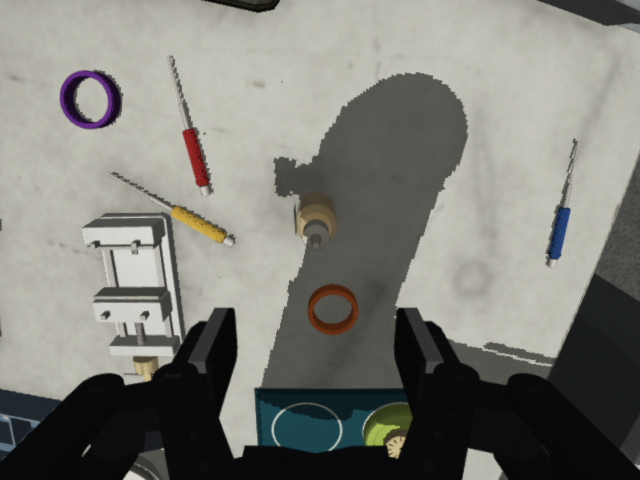

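Wrist view: cream bottle at (316,222) with its tip, standing clear near the right of the bench (look-alike bottle is out of view by the glass). Descend and grip high on the body.

Emit:
{"name": "arm_command", "arguments": {"offset": [[0,0.055,0.0006],[0,0.055,0],[0,0.045,0],[0,0.03,0],[0,0.01,0],[0,0,0],[0,0,0],[0,0,0]], "dr": [[0,0,0],[0,0,0],[0,0,0],[0,0,0],[0,0,0],[0,0,0],[0,0,0],[0,0,0]], "jaw": [-0.4,-0.4,-0.4,-0.4,-0.4,-0.4,1,1]}}

```text
t: 23.08
tcp_pos: [567.1, -256.1, 32.4]
tool_rot: [-0.205, 2.117, -2.119]
ft_force: [-0.3, 0.1, -0.1]
opening: 29.0
```

Emit:
{"name": "arm_command", "arguments": {"offset": [[0,0,0],[0,0,0],[0,0,0]], "dr": [[0,0,0],[0,0,0],[0,0,0]], "jaw": [1,1,1]}}

```text
t: 23.45
tcp_pos: [567.1, -256.2, 32.3]
tool_rot: [-0.205, 2.117, -2.119]
ft_force: [-0.5, 0.8, 5.2]
opening: 28.9
```

```bash
python3 plan.py 530.9 -34.4 130 3.337
```

```text
t 23.45 tcp [ 567.1 -256.2   32.3] yaw -2.9462 tilt [ 2.3e-03 -8.0e-04 -1.0e+00] q6 0.3 open 28.9 F [-0.5  0.8  5.2]
offset now-frame [-0.0097 -0.1224 -0.2806] | after-turn frame [-0.0095 -0.1221 -0.2807] dr [-0.0004 -0.     -0.0007]
```

Emit:
{"name": "arm_command", "arguments": {"offset": [[0,-0.03,0],[0,-0.05,0],[-0.002,0,-0.056],[-0.002,0,-0.056],[-0.002,0,-0.056],[-0.002,0,-0.056],[-0.002,0,-0.056],[0,0,0]], "dr": [[0,0,0],[0,0,0],[0,0,0],[0,0,0],[0,0,0],[0,0,0],[0,0,0],[0,0,0]], "jaw": [1,1,1,1,1,1,1,1]}}

```text
t: 24.45
tcp_pos: [530.2, -32.2, 94.7]
tool_rot: [-0.211, 2.118, -2.116]
ft_force: [0.1, 0.2, -0.6]
opening: 28.8
```

Emit:
{"name": "arm_command", "arguments": {"offset": [[0,0,0],[0,0,0]], "dr": [[0,0,0],[0,0,0]], "jaw": [1,1]}}

```text
t: 24.7
tcp_pos: [530.6, -35.4, 94.5]
tool_rot: [-0.207, 2.12, -2.12]
ft_force: [-0.2, 0.5, 0.3]
opening: 28.8
```

```bash
python3 w.py w12 530.9 -33.1 25 40 105; python3 fit.py w12.npz|tail -2; python3 plan.py 531.1 -34.5 35 3.337; python3 - <<'E'
from h import *
c=cam('side'); save(c,'s12.png',(190,390,150,350),3)
E
```

```text
tcp [530.6 -35.5  94.5] cam [ 545.7 -112.9  236.6] tool-rel [   0.2 -142.1   78.9]
bench z -0.72
3294 mean [532.8 -45.7  88.6] mec [532.6 -41.5] 23.4
mat [4.71625e+02 3.68830e+01 1.91000e-01] 3567
[[412.3, 106.9], [427.4, 28.3], [442.6, -50.2], [500.6, 124.0], [515.8, 45.4], [531.0, -33.1]]
t 24.75 tcp [530.6 -35.5  94.5] yaw -2.948 tilt [-5.e-04 -1.e-04 -1.e+00] q6 -0.12 open 28.5 F [ 0.  -1.2 -0.7]
offset now-frame [-0.0009  0.0744 -0.0011] | after-turn frame [-0.0008  0.0744 -0.0011] dr [ 0.     -0.0006  0.0002]
```

View pics/s12.png

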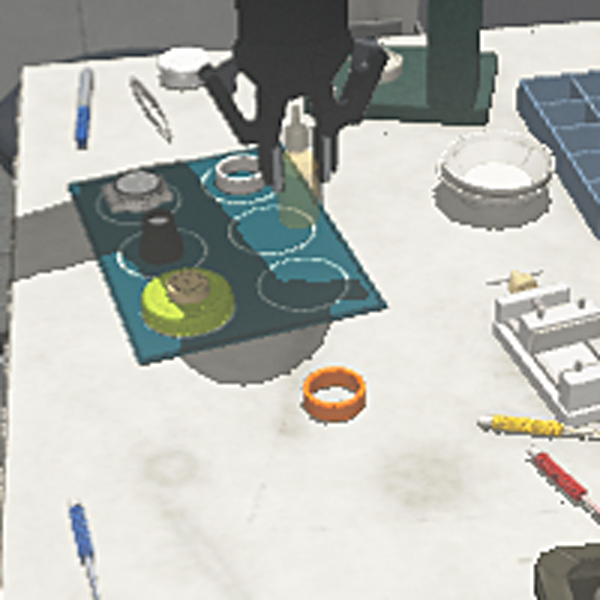

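Side crop: disc, loupe and ring in place; bottle held upright at (300,150), other parts undisturbed. Lower it.

Emit:
{"name": "arm_command", "arguments": {"offset": [[-0.0009,0.04,-0.0011],[0,0.024,0],[0,0.007,0],[0,0.0025,0],[0,0.001,0],[0,0,0]], "dr": [[0,0,0],[0,0,0],[0,0,0],[0,0,0],[0,0,0],[0,0,0]], "jaw": [1,1,1,1,1,1]}}

```text
t: 25.55
tcp_pos: [531.6, -33.5, 35.8]
tool_rot: [-0.206, 2.119, -2.118]
ft_force: [-0.5, -0.7, -0.5]
opening: 28.6
```

```bash
python3 plan.py 531.1 -34.5 34.9
```

```text
t 25.55 tcp [531.6 -33.5  35.8] yaw -2.9465 tilt [ 1.1e-03  3.0e-04 -1.0e+00] q6 -0.12 open 28.6 F [-0.5 -0.7 -0.5]
offset now-frame [0.0008 0.0012 0.0011] | after-turn frame [0.0008 0.0012 0.0011] dr [ 0.      0.     -0.0004]
```

Emit:
{"name": "arm_command", "arguments": {"offset": [[0.0006,0,0.001],[0,0.0007,0],[0,0.0006,0],[0,0.0002,0],[0,0,0]], "dr": [[0,0,0],[0,0,0],[0,0,0],[0,0,0],[0,0,0]], "jaw": [1,1,1,1,1]}}

```text
t: 26.18
tcp_pos: [531.1, -34.5, 35.0]
tool_rot: [-0.207, 2.118, -2.119]
ft_force: [-2.5, 0.1, 5.7]
opening: 28.4
```

```bash
python3 plan.py 531.1 -34.5 34.9
```

```text
t 26.18 tcp [531.1 -34.5  35. ] yaw -2.9462 tilt [ 6.e-04 -2.e-04 -1.e+00] q6 -0.12 open 28.4 F [-2.5  0.1  5.7]
offset now-frame [-0.      0.0001 -0.    ] | after-turn frame [-0.      0.0001 -0.    ] dr [-0.0001 -0.     -0.0002]
```

Emit:
{"name": "arm_command", "arguments": {"offset": [[0,0,0],[0,0,0],[0,0,0],[0,0,0],[0,-0.01,0],[0,-0.04,0],[0,-0.06,0],[0,-0.06,0]], "dr": [[0,0,0],[0,0,0],[0,0,0],[0,0,0],[0,0,0],[0,0,0],[0,0,0],[0,0,0]], "jaw": [0.2,0,-0.3,-0.4,-0.4,-0.4,-0.4,-0.4]}}

```text
t: 27.18
tcp_pos: [530.7, -34.6, 172.0]
tool_rot: [-0.207, 2.119, -2.119]
ft_force: [0.1, -0.0, -0.2]
opening: 59.5
```

Emit:
{"name": "arm_command", "arguments": {"offset": [[0,-0.03,0.06],[0,0,0.06],[0,0,0],[0,0,0],[0,0,0]], "dr": [[0,0,0],[0,0,0],[0,0,0],[0,0,0],[0,0,0]], "jaw": [-0.4,-0.4,-0.4,-0.4,-0.4]}}

```text
t: 27.8
tcp_pos: [549.4, -127.9, 194.1]
tool_rot: [-0.208, 2.118, -2.118]
ft_force: [0.3, 0.2, 0.1]
opening: 60.2
```

```bash
python3 w.py w13 530.9 -33.1 25 80 105; python3 fit.py w13.npz; python3 - <<'E'
from m import *
P=cloud(load('w13.npz')).reshape(-1,3); P=P[np.isfinite(P).all(1)]
q=P[(np.hypot(P[:,0]-531,P[:,1]+33)<25)&(P[:,2]>8)&(P[:,2]<45)]; print('bottle r15',cfit(q,15.))
c=cam('side'); P=cloud(c)
for nm,x,y,r,z0,z1 in(('disc',443,-51,22,25,33),('loupe',428,27,22,32,40),('ring',502,123,30,11,22),('bottle tip',533,-34,25,80,102),('watch',413,106,33,15,26)):
    q=P[(np.hypot(P[...,0]-x,P[...,1]-y)<r)&(P[...,2]>z0)&(P[...,2]<z1)]
    print('side',nm,len(q),np.round(cv2.minEnclosingCircle(q[:,:2].astype(np.float32))[0],1))
a=cv2.resize(c['color'][150:350,190:390,::-1],None,fx=2,fy=2,interpolation=cv2.INTER_CUBIC); c=cam('scene')
b=cv2.resize(c['color'][230:430,230:430,::-1],None,fx=2,fy=2,interpolation=cv2.INTER_CUBIC)
cv2.imwrite('pics/fin.png',np.hstack([a,b]))
E
```

```text
tcp [ 549.5 -127.8  194.1] cam [ 564.6 -205.4  336.1] tool-rel [   0.3 -142.    79. ]
bench z -0.8
225 mean [530.3 -35.2  86.7] mec [530.  -34.9] 6.9
lid top, r free (array([446. , -55.4,  34.2]), np.float64(0.44)) r34.5 (array([445.6, -55.4,  20. ]), np.float64(0.46))
lid foot r34.5 (array([437.7, -45.1,  20. ]), np.float64(0.28))
disc r15.5 (array([443.3, -49.8,  20. ]), np.float64(4.0)) (array([439.9, -61.8,   6.6]), np.float64(2.25))
mat [4.71301e+02 3.69710e+01 1.91000e-01] 1441
[[411.9, 107.0], [427.1, 28.4], [442.3, -50.1], [500.3, 124.1], [515.5, 45.5], [530.7, -33.0]]
bottle r15 (array([530.1, -33.1,  20. ]), np.float64(0.41))
side disc 104 [445.5 -52.9]
side loupe 44 [428.5  27.3]
side ring 105 [500.  121.2]
side bottle tip 27 [531.5 -36.3]
side watch 160 [412.7 104.1]
```

View pics/fin.png

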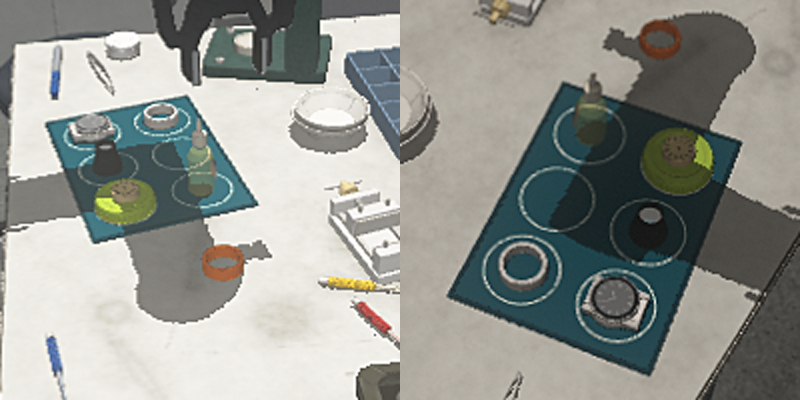

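Final views: all four parts are in place and upright or flat, watch and lid are unmoved, and the gripper is clear. Hand in.

```bash
python3 -c "
from bench import manip
print(manip.sign_off())"
```

```text
the job is handed in; nothing more can be done
None
```

The job is done and handed in at about 28 s on the robot's clock. I placed the disc on the lid, then the loupe, the steel ring and the near-right oil bottle, in that order, and the gripper let go of each and stood clear.

| Part | Off centre (wrist camera) |
|---|---|
| Disc on the lid | about 1 mm |
| Loupe | about 0.3 mm |
| Ring | about 1.5 mm |
| Bottle | under 1 mm, standing upright |

- **Watch and lid:** the last scene and side pictures show both still in their circles, and the gripper never reached for either. The middle circle of the far row is empty.
- **Disagreements:** positions from the side and scene cameras differ from the wrist camera by about 1–3 mm, within or near the calibration error. Against the circles as the side camera itself sees them, it put the ring about 2 mm off and the loupe about 2 mm off.
- **Failed check:** the final lid and disc fit from the last wrist view was unreliable, because the bottle and a steep angle got in the way. For the disc I relied on the earlier close view and the side view, which agreed.

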